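# Close a plaster mould and clamp it

### The arm

A 7-joint arm with a two-finger parallel gripper is mounted at the origin on the work surface. World frame = base frame: x ahead of the robot, y to its left, z up, the work surface at z = 0. Lengths are in m, angles in rad, forces in N, time in s.
With the tool pointing down it reaches from about 0.4 to 0.875 m from the base axis. Payload 19.3 kg.
Tool frame: the origin (TCP) lies at the very end of the fingers, on their centre line; the grasp point (between the pads) lies 19 mm behind it; z points along the fingers, y is the line along which they close (so a half turn about z gives the same grasp; the last joint's range is limited). The gripper opens to 85 mm and grips with 20 to 120 N. Pads are 22 mm wide; open, the fingers measure 114 mm over their backs; the gripper's body (76 mm by 85 mm) begins 54 mm behind the grasp point. The pads swing forward as they close: fully open they stand 13 mm farther back than shut.
Start: joints at [-0.07, 0.521, -0.036, 1.599, 0.021, 1.021, -0.113], TCP at [0.625, -0, 0.231] pointing down, gripper open.
Joint ranges: [-2.91, 2.91], [-0.3, 2.13], [-1.5, 1.42], [0.17, 2.43], [-1.26, 4.41], [0.16, 1.93], [-2.52, 2.52]. Speed limits (rad/s): [1.89, 1.89, 2.39, 2.39, 3.01, 3.01, 3.01].

### API

Orientations are given as a unit quaternion [w, x, y, z].
In Python, from workcell import * gives the robot as it stands.
- The arm moves only by the shell command python3 -m handwheel 'ROWS' [FORCE]. ROWS is JSON, a list of rows, each a list of 3 entries, a list of its own where there are three numbers: the closure, from -1 (fully open) to 1 (shut), then the shift along the tool's x, y, z in cm, then the turn, a rotation vector about the tool's x, y, z in rad. In form: [[fingers, [tx, ty, tz], [ax, ay, az]], ...]. A call has exactly 10 rows; each row shifts and turns the commanded pose from where the row before left it, along the tool's axes as they then stand; what a row does not reach is not made up. A row lasts 1/10 s, in which the tool goes at most 50 mm and 8.59 degrees, less where a joint would pass 70% of its speed; a pose out of reach is approached as far as the arm can. A call with a gripper value outside its range is refused whole. The fingers move at their own pace and stop on an object; FORCE is the grip in N (left out, the last holds). Time passes only in rows, so rows that do not move let the fingers close, or fill a call up. It gives the time, the measured TCP pose, the force, the opening and the grip force at its end, in the units of the state.
- observe(): the state, without advancing time (a new reading comes with each control period).
- capture(name): name is "scene" or "side" or "wrist"; returns the picture (420x560x3 uint8, red, green, blue); there is no depth.
- camera_model(name): a dict with "mtx" (3x3 intrinsics, pixels), "D" ([k1, k2, p1, p2, k3] as OpenCV has them; the pictures are not rectified), "R" (3x3) and "t" (3): a world point X has camera coordinates R X + t. Camera axes: x right, y down, z forward; pixel columns grow to the right and rows downward; lengths in m; the calibration is good to about 2 mm. A picture is of the moment at which its call begins: read the wrist's pose just before it. camera_model takes no time and is no camera call; for the wrist camera it gives the pose at the moment of the call.
- hand_in(): hands the job in; it is judged then, once.
Trained networks look in the newest picture that a camera, given by its name, has taken for a name from the list of things; names that differ only in an ending like _2 or _b are one class to them, and where a whole thing is asked for, a point or a joint stands for the part that bears it (a point fixed in the world has none). Each returns a list of dicts, best first, with "conf" (0 to 1); they miss things now and then, are a little off and sometimes report something else, mostly with a low value. They report only what shows in the picture. A call takes as long as a camera call.
- recognise(thing, camera): "position" ([x, y, z] in m, in the coordinates of the camera as it stood for that picture, good to about 4 mm: the middle of the surface that is visible of it).
- outline_of(thing, camera): "pixels" (420x560 bool, what is visible of it).
The state is a dict: "time": time; "q": joint angles; "joint_velocities": joint speeds; "tau": joint torques, N m; "tcp_pos": TCP position; "tool_rot": TCP orientation; "wrist_force": force on the tool from outside, world axes, zero at the start; "wrist_torque": the same for the moment, N m; "width": finger opening in m; "gripper_force": force on a finger pad.
Only numpy, scipy, OpenCV 4.12 (cv2) and the standard library are available. Lean on these libraries where they do the work, as an engineer would, in place of code of your own. Each camera call takes 0.05 s, during which the arm holds its last target. There are 200 camera calls.

### The job

The lower half of the plaster mould on the clamping stand is loaded: pick up the rectangular upper half by its wooden batten and set it gently on the lower half, without dropping it, edges flush all round and the batten crossing under the clamp arm (either way round). Then swing the clamp arm down until its rubber pad rests on the batten, and let go. Leave the other things on the bench where they are.

Things in the scene. Friction and masses are not known exactly. Their poses are not given: they have to be found in the camera images.
- stand: clamping stand fixed to the bench: plywood board 170 (x) by 280 (y, from -190 to +90) by 18 mm high, with the off-white lower mould half on it, 130 (x) by 100 (y) by 42 mm, its round hollow holding a terracotta dish below the top face. Origin: bench level, under the centre of the lower half. Two hinge posts, 155 mm high, at y = -130 mm, x -27 to +27 mm.
- seat (a point): centre of the top face of the lower mould half, 60 mm above the bench, axes as the stand; the upper half's underside belongs here.
- clamp_hinge (a point): hinge axis of the clamp arm, at x 0, y -130, z 140 mm in the stand's frame; the axis runs along the stand's x. Axes as the stand.
- clamp_tip (a point): point on the clamp arm's centre line, in its red grip, 165 mm from the hinge. Steel arm 26 mm wide, 16 thick; red grip 30 wide, 20 thick, from 140 to 195 mm (the end) from the hinge. Rubber pad 26 by 30 mm under the arm, 130 mm from the hinge, its face 18 mm under the centre line. Axes: y along the arm away from the hinge, z out of its upper (back) face.
- clamp (a joint): clamp arm's angle, rad: 0 = level, lying towards the stand's +y with the pad on the batten of a seated upper half; 1.57 = upright. Starts near upright, tip up. Stiff hinge: it stays near upright, sinks slowly by itself below about 0.8. Range -0.06 (nothing under it) to 1.8.
- lid: upper mould half: off-white plaster slab 130 (x) by 100 (y) by 36 mm high, on its top a wooden batten 90 mm long (x), 24 mm wide (y) and 26 mm high, centred; 62 mm high in all, 0.4 to 0.7 kg. Origin: centre of the underside. Starts flat on the bench.
- round_mould: bystander: closed round mould with a black strap, 104 mm across, 56 mm high. Origin: centre of the underside.
- knife: bystander: trimming knife with a yellow handle, 165 mm long (x), 16 mm thick, lying on the bench. Origin: on the bench, near mid-length.
- scraper: bystander: steel scraper plate 90 by 50 by 5 mm, lying flat. Origin: centre of the underside.

How it is judged:
On the way, in this order (a step that is already met when the one before it is completed fails the run):
1. the upper half lies flush on the lower half while the clamp is still open (horizontal distance between lid and seat below 0.01 m and z of lid in the frame of seat between -0.004 and 0.004 m and angle between the x axis of lid and the x axis of stand, either way round below 0.12 rad and angle between lid's own z axis and vertical below 0.05 rad and value of joint clamp above 0.6 rad), for 0.2 s.
2. the clamp arm is down on the batten (value of joint clamp below 0.05 rad and contact force between clamp and lid above 0.2 N), for 0.2 s.
At the end, for the whole second after the job is handed in: The upper half lies at rest and level on the lower half (height within 4 mm), centred within 10 mm, its sides in line with the lower half within 0.12 rad (either way round), and the clamp arm is down (joint under 0.05 rad) with its pad bearing on the batten (all of step 2 and horizontal distance between lid and seat below 0.01 m and z of lid in the frame of seat between -0.004 and 0.004 m and angle between the x axis of lid and the x axis of stand, either way round below 0.12 rad and angle between lid's own z axis and vertical below 0.05 rad and linear speed of lid below 0.02 m/s); the robot touches nothing.
It fails at once if the upper half is dropped (moves faster than 0.6 m/s out of the fingers) (linear speed of lid above 0.6 m/s and contact force between lid and the fingers below 0.05 N).
It fails at once if another thing on the bench is shoved by more than 30 mm (distance of any of round_mould, knife, scraper from where it was at the start of the episode above 0.03 m).
It also fails if it takes over 54 s, if anything falls off the work surface, if the arm or the gripper's body presses on something with over 40 N, if the wrist force passes 120 N, or if a joint passes its speed limit or range.

## Working session

There is one attempt and no reset: what is moved stays moved. The work goes in short steps, Python scripts to look and compute and a shell command to move; the robot and the scene stay as the last step left them, time stands still between calls to the robot, and variables do not carry over. Pictures are saved under pics/ and viewed, at most 10 in all, crops included, and the job is handed in when it is done.

```bash
mkdir -p pics; ls
python3 - <<'E'
from workcell import *
import cv2,numpy as np
s=observe();print(s['time'],s['tcp_pos'],s['tool_rot'])
ims=[]
for c in ('scene','side'):
    im=capture(c);cv2.imwrite(f'pics/{c}0.png',im[:,:,::-1]);m=camera_model(c);R,t=np.array(m['R']),np.array(m['t'])
    for th in ('lid','stand','clamp_tip','round_mould','knife','scraper'):
        for d in recognise(th,c)[:2]:
            print(c,th,round(d['conf'],2),(R.T@(np.array(d['position'])-t)).round(3))
E
```

```text
pics
0.0 [ 6.24672056e-01 -4.29495640e-05  2.30734476e-01] [-3.59492844e-04  7.07105228e-01  7.07108116e-01 -4.23689407e-04]
scene lid 0.6 [0.614 0.322 0.038]
scene stand 0.94 [ 0.566 -0.258  0.048]
scene clamp_tip 0.96 [ 0.552 -0.308  0.267]
scene round_mould 0.79 [0.485 0.153 0.055]
scene knife 0.63 [0.716 0.12  0.015]
scene scraper 0.55 [0.409 0.295 0.003]
side lid 0.93 [0.578 0.307 0.04 ]
side stand 0.8 [ 0.524 -0.301  0.038]
side clamp_tip 0.93 [ 0.537 -0.319  0.257]
side round_mould 0.58 [0.453 0.121 0.056]
side round_mould 0.56 [ 0.537 -0.312  0.26 ]
side knife 0.6 [0.709 0.112 0.016]
side knife 0.3 [0.577 0.306 0.037]
side scraper 0.73 [0.404 0.296 0.007]
side scraper 0.62 [ 0.523 -0.303  0.037]
```

View pics/scene0.png

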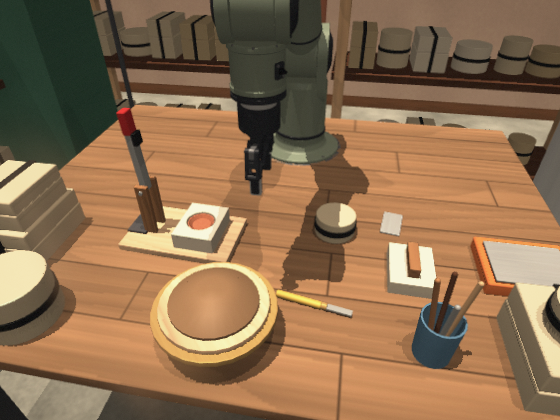

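View pics/side0.png

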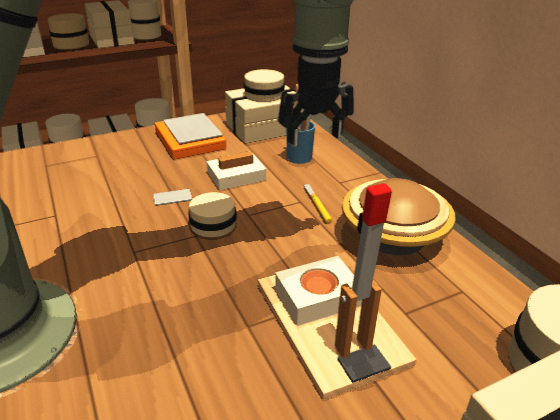

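The scene view shows the lid at px (412,268) with its batten running roughly along world x. The stand's lower half is at (202,228), with the posts at (150,210) and the clamp upright to (127,122). The side view shows the same layout: lid (236,170), lower half (318,288). I'll fit the silhouettes to get poses.

```bash
cat > h.py <<'E'
from workcell import *
import cv2,numpy as np
from scipy.optimize import minimize
def box(x0,x1,y0,y1,z0,z1): return np.array([[x,y,z] for x in(x0,x1) for y in(y0,y1) for z in(z0,z1)])/1e3
LID=[box(-65,65,-50,50,0,36),box(-45,45,-12,12,36,62)]
STAND=[box(-85,85,-190,90,0,18),box(-65,65,-50,50,18,60)]
def view(c,things,excl=()):
    im=capture(c);m=camera_model(c);v=dict(c=c,im=im,m=m)
    for t in list(things)+list(excl):
        o=outline_of(t,c);v[t]=np.array(o[0]['pixels']) if o else None
        print(c,t,o[0]['conf'] if o else None, v[t].sum() if o else 0)
    v['ex']=np.zeros((420,560),bool)
    for t in excl:
        if v[t] is not None: v['ex']|=cv2.dilate(v[t].astype(np.uint8),np.ones((5,5)))>0
    return v
def proj(m,P): 
    return cv2.projectPoints(P.reshape(-1,1,3),cv2.Rodrigues(np.array(m['R']))[0],np.array(m['t'],float),np.array(m['mtx']),np.array(m['D'],float))[0].reshape(-1,2)
def place(p,B,z=0):
    c,s=np.cos(p[2]),np.sin(p[2]);return B@np.array([[c,s,0],[-s,c,0],[0,0,1]])+[p[0],p[1],z]
def render(m,p,boxes,z=0):
    I=np.zeros((420,560),np.uint8)
    for B in boxes:
        h=cv2.convexHull(proj(m,place(p,B,z)).astype(np.float32))
        cv2.fillConvexPoly(I,np.round(h*16-0).astype(np.int32),255,cv2.LINE_AA,4)
    return I/255.
def fit(vs,key,boxes,p0,z=0):
    def f(p): return sum((np.abs(render(v['m'],p,boxes,z)-v[key])[~v['ex']]).sum()/v[key].sum() for v in vs if v[key] is not None)
    best=min((minimize(f,[p0[0],p0[1],p0[2]+a],method='Nelder-Mead',options=dict(initial_simplex=np.array([p0[0],p0[1],p0[2]+a])+np.array([[0,0,0],[.02,0,0],[0,.02,0],[0,0,.2]]),xatol=1e-4,fatol=1e-4)) for a in(-.4,-.1,.2,.5)),key=lambda r:r.fun)
    return best.x,best.fun
E
python3 - <<'E'
from h import *
vs=[view(c,('lid','stand'),('clamp_tip',)) for c in('scene','side')]
for v in vs: cv2.imwrite(f"pics/m_{v['c']}.png",(v['stand']*255).astype(np.uint8))
for k,b,p in(('lid',LID,(.6,.31,0)),('stand',STAND,(.55,-.25,0))):
    for w in(vs,vs[:1],vs[1:]): print(k,fit(w,k,b,p))
b=vs[0]['stand']*255; cv2.imwrite('pics/m.png',np.hstack([v['stand']*255 for v in vs]).astype(np.uint8)[::2,::2])
E
```

```text
scene lid 0.66 2341
scene stand 0.94 7201
scene clamp_tip 0.82 1136
side lid 0.63 1622
side stand 0.87 14888
side clamp_tip 0.59 2464
lid (array([ 0.58570965,  0.32971705, -0.07800223]), np.float64(0.24679891737043091))
lid (array([ 0.58464727,  0.32813505, -0.10821291]), np.float64(0.11580102352773661))
lid (array([ 0.58753168,  0.33468615, -0.08942378]), np.float64(0.10947269166606223))
stand (array([ 0.54671569, -0.17568714, -0.05105557]), np.float64(0.18450016247689233))
stand (array([ 0.5419032 , -0.17903882, -0.05185155]), np.float64(0.10966886407388952))
stand (array([ 0.54988409, -0.17106284, -0.05318305]), np.float64(0.04306692585685538))
```

View pics/m.png

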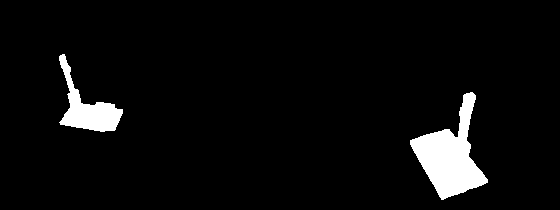

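The masks cover the board, lower half, posts and clamp. The two cameras disagree by about 8 mm, which is good enough to move closer and refine with the wrist camera.

```bash
python3 -m handwheel '[[-1,[4,-0.5,-0.4],[0,0,0]],[-1,[4,-0.5,-0.4],[0,0,0]],[-1,[4,-0.5,-0.4],[0,0,0]],[-1,[4,-0.5,-0.4],[0,0,0]],[-1,[4,-0.5,-0.4],[0,0,0]],[-1,[4,-0.5,-0.4],[0,0,0]],[-1,[4,-0.5,-0.4],[0,0,0]],[-1,[4,-0.5,-0.4],[0,0,0]],[-1,[0,0,0],[0,0,-0.14]],[-1,[0,0,0],[0,0,-0.14]]]' && python3 -m handwheel '[[-1,[0,0,0],[0,0,-0.14]],[-1,[0,0,0],[0,0,-0.14]],[-1,[0,0,0],[0,0,-0.14]],[-1,[0,0,0],[0,0,-0.14]],[-1,[0,0,0],[0,0,-0.14]],[-1,[0,0,0],[0,0,-0.14]],[-1,[0,0,0],[0,0,-0.14]],[-1,[0,0,0],[0,0,-0.14]],[-1,[0,0,0],[0,0,-0.08]],[-1,[0,0,0],[0,0,0]]]'
python3 - <<'E'
from h import *
s=observe();print(s['q'],s['tcp_pos'],s['tool_rot'])
v=view('wrist',('lid',));cv2.imwrite('pics/w1.png',v['im'][:,:,::-1])
if v['lid'] is not None: print(fit([v],'lid',LID,(.586,.33,-.1)))
E
```

```text
time: 2.1
tcp_pos: [0.5843, 0.3217, 0.2631]
tool_rot: [-0.0, 0.598, 0.801, -0.0]
wrist_force: [-0.3, -0.9, -0.8]
width: 0.0856
gripper_force: 0.0
time: 3.1
tcp_pos: [0.5851, 0.3198, 0.2632]
tool_rot: [-0.0, 0.045, 0.999, 0.0]
wrist_force: [0.1, -0.4, -0.5]
width: 0.0852
gripper_force: 0.0
[-0.3268031   0.58998388 -0.42275837  1.42626442  0.24933406  1.17856549
  0.69950517] [0.58508033 0.31979371 0.26316688] [-1.49003803e-04  4.48206880e-02  9.98995036e-01  3.03787462e-05]
wrist lid 0.64 11139
(array([ 0.58617549,  0.33175849, -0.02352877]), np.float64(0.04177267998500235))
```

View pics/w1.png

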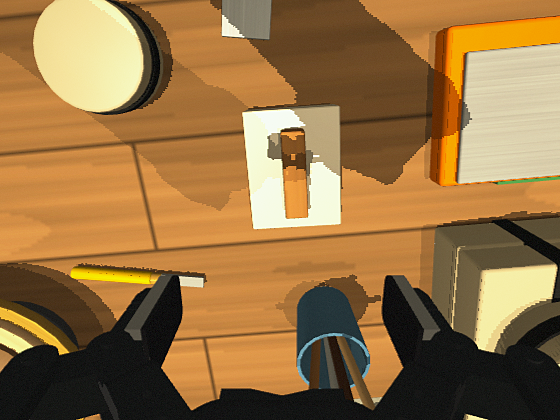

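The wrist view shows the lid at (295,168), batten from (291,130) to (297,217), with the top-face corners near (244,112), (340,107), (341,222), (255,228). I'll check the yaw against the corners and against a batten-only fit.

Run:
```python
from h import *
vs=[view(c,('lid',)) for c in('wrist','scene','side')]
im=vs[0]['im'];m=vs[0]['m']
print('cam',-np.array(m['R']).T@m['t'])
p,f=fit(vs[:1],'lid',LID,(.586,.33,-.05));print(p,f)
p3,f=fit(vs,'lid',LID,(.586,.33,-.05));print('all',p3,f)
# slab top + vertical sides: batten colour mask
hsv=cv2.cvtColor(im,cv2.COLOR_RGB2HSV);
b=((hsv[...,1]>100)&cv2.erode(cv2.morphologyEx(vs[0]['lid'].astype(np.uint8),cv2.MORPH_CLOSE,np.ones((9,9))),np.ones((13,13))).astype(bool))
v=dict(vs[0]);v['b']=b;print('batten',b.sum(),fit([v],'b',LID[1:],p))
o=im[:,:,::-1].copy()
for q,col in((p,(0,0,255)),(p3,(255,0,0))):
  for B in LID: cv2.polylines(o,[cv2.convexHull(proj(m,place(q,B[1::2])).astype(np.float32)).astype(np.int32)],True,col,1)
o[b]=(0,255,0)
cv2.imwrite('pics/w1o.png',cv2.resize(o[80:250,210:370],None,fx=3,fy=3,interpolation=0))
```

```text
wrist lid 0.71 11180
scene lid 0.69 2416
side lid 0.89 1677
cam [0.50236412 0.32678482 0.40587995]
[ 0.58632849  0.33151839 -0.02233604] 0.037175628748816164
all [ 0.58654971  0.33125583 -0.03576076] 0.22886561538175043
batten 2187 (array([ 0.58612257,  0.33191451, -0.01621751]), np.float64(0.1178496821682491))
```

View pics/w1o.png

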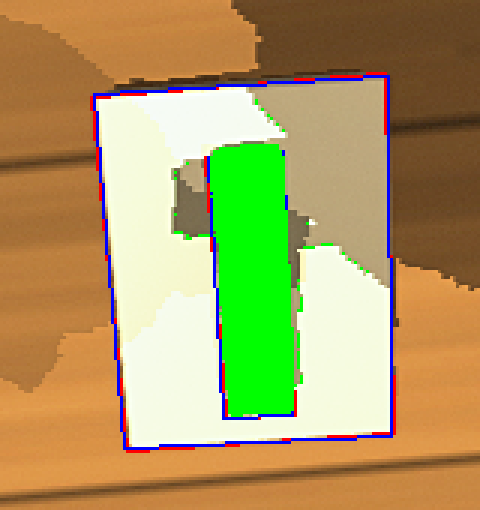

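The overlay fits the slab and batten edges within a pixel, giving lid = (0.5863, 0.3316, yaw -0.023). Next I descend and grasp.

```bash
python3 -m handwheel '[[-1,[0,1.18,0],[0,0,-0.067]],[-1,[0,0,3],[0,0,0]],[-1,[0,0,3],[0,0,0]],[-1,[0,0,3],[0,0,0]],[-1,[0,0,3],[0,0,0]],[-1,[0,0,3],[0,0,0]],[-1,[0,0,3],[0,0,0]],[-1,[0,0,2],[0,0,0]],[-1,[0,0,1],[0,0,0]],[-1,[0,0,0],[0,0,0]]]' 40; python3 -m handwheel '[[-1,[0,0,0.5],[0,0,0]],[-1,[0,0,0.5],[0,0,0]],[-1,[0,0,0.1],[0,0,0]],[-1,[0,0,0],[0,0,0]],[1,[0,0,0],[0,0,0]],[1,[0,0,0],[0,0,0]],[1,[0,0,0],[0,0,0]],[1,[0,0,0],[0,0,0]],[1,[0,0,0],[0,0,0]],[1,[0,0,0],[0,0,0]]]' 40
```

```text
time: 4.5
tcp_pos: [0.5856, 0.3315, 0.0523]
tool_rot: [-0.001, 0.012, 1.0, -0.0]
wrist_force: [-0.7, 0.1, -0.5]
width: 0.0853
gripper_force: 0.0
time: 5.5
tcp_pos: [0.5862, 0.3319, 0.0426]
tool_rot: [0.0, 0.012, 1.0, 0.0]
wrist_force: [-0.3, -0.1, 4.0]
width: 0.0228
gripper_force: 40.5
```

```bash
python3 -m handwheel '[[1,[0,0,-0.3],[0,0,0]],[1,[0,0,-0.7],[0,0,0]],[1,[0,0,-1.5],[0,0,0]],[1,[0,0,-2.5],[0,0,0]],[1,[0,0,-3],[0,0,0]],[1,[0,0,-3],[0,0,0]],[1,[0,0,-3],[0,0,0]],[1,[0,0,-3],[0,0,0]],[1,[0,0,-2],[0,0,0]],[1,[0,0,-1],[0,0,0]]]' 60; python3 -m handwheel '[[1,[0,-1,0],[0,0,0]],[1,[0,-2.5,0],[0,0,0]],[1,[0,-4,0],[0,0,0]],[1,[0.7,-4.5,0],[0,0,0]],[1,[0.7,-4.5,0],[0,0,0]],[1,[0.7,-4.5,0],[0,0,0]],[1,[0.7,-4.5,0],[0,0,0]],[1,[0.7,-4.5,0],[0,0,0]],[1,[0,-3,0],[0,0,0]],[1,[0,-1,0],[0,0,0]]]'
python3 - <<'E'
from h import *
s=observe();print(s['q'],s['tcp_pos'],s['tool_rot'],s['width'])
v=view('wrist',('stand',),('clamp_tip','lid'));m=v['m'];o=v['im'][:,:,::-1].copy()
p,f=fit([v],'stand',STAND,(.547,-.175,-.05));print(p,f)
for B in STAND: cv2.polylines(o,[cv2.convexHull(proj(m,place(p,B[1::2])).astype(np.float32)).astype(np.int32)],True,(255,0,0),1)
cv2.imwrite('pics/w2.png',o);np.save('w2.npy',v['im'])
E
```

```text
time: 6.5
tcp_pos: [0.5864, 0.3321, 0.2453]
tool_rot: [0.001, 0.012, 1.0, 0.001]
wrist_force: [-0.2, 0.1, -5.3]
width: 0.0227
gripper_force: 60.1
time: 7.5
tcp_pos: [0.5417, -0.0121, 0.2413]
tool_rot: [-0.001, 0.014, 1.0, -0.001]
wrist_force: [1.0, 0.7, -4.5]
width: 0.0226
gripper_force: 60.1
[ 0.22598766  0.40369574 -0.41690499  1.79202957  0.19341564  0.98812744
  1.27365267] [ 0.54166463 -0.01208129  0.24129057] [-9.59480002e-04  1.43291248e-02  9.99896462e-01 -9.05991175e-04] 0.022636641259813996
wrist stand 0.67 27870
wrist clamp_tip None 0
wrist lid None 0
[ 0.54320153 -0.22977611 -0.05789595] 0.06751950582888341
```

View pics/w2.png

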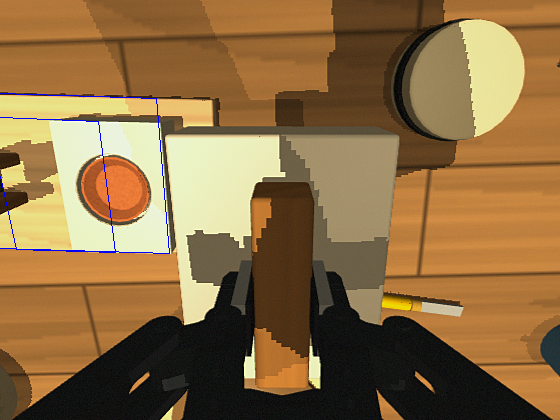

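The wrist view shows the lower half at about (110,190), but the held lid covers the board, so that fit is wrong. I'll zoom in and use the lower half's top-face corners instead.

Run:
```python
import cv2,numpy as np
im=np.load('w2.npy')[:,:,::-1][105:265,35:185]
cv2.imwrite('pics/c2.png',cv2.resize(im,None,fx=3.7,fy=3.7,interpolation=cv2.INTER_NEAREST))
```

```text
(no output)
```

View pics/c2.png

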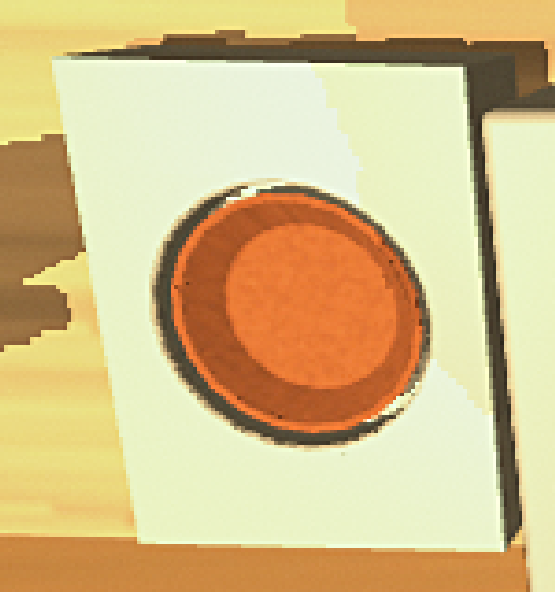

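The crop gives the lower half's top-face corners in full-image pixels: (49,120), (160.5,122.5), (171,253), (72,251.5).

Run:
```python
from h import *
from scipy.optimize import least_squares
s=observe();m=camera_model('wrist')
px=np.array([[53,58],[466,66],[504,550],[138,543]])/3.7+[34.5,104.5]
P=np.array([[-65,-50,60],[-65,50,60],[65,50,60],[65,-50,60]])/1e3
r=least_squares(lambda p:(proj(m,place(p,P))-px).ravel(),[.547,-.175,-.05]);print(r.x,r.fun.round(1))
r2=least_squares(lambda p:(proj(m,place(p,P,p[3]))-px).ravel(),[.547,-.175,-.05,0]);print(r2.x,r2.fun.round(1))
w,x,y,z=s['tool_rot'];from scipy.spatial.transform import Rotation as Ro
T=Ro.from_quat([x,y,z,w]).as_matrix();print(s['tcp_pos'],T)
print(T.T@(np.array([r.x[0],r.x[1],.1026+.04])-s['tcp_pos'])*100, 'yaw tool',np.arctan2(-T[1,0],-T[0,0]))
```

```text
[ 0.54778266 -0.16870558 -0.04955447] [-0.3 -0.5 -0.2  0.3  0.2  0.3  0.4 -0.1]
[ 5.47858994e-01 -1.68881785e-01 -4.95154305e-02 -3.54371309e-04] [-0.2 -0.5 -0.3  0.4  0.1  0.3  0.4 -0.2]
[ 0.54257043 -0.0067995   0.24174966] [[-9.99723308e-01  2.35049632e-02 -9.07629198e-04]
 [ 2.35045544e-02  9.99723625e-01  4.58397394e-04]
 [ 9.18152965e-04  4.36937139e-04 -9.99999483e-01]]
[ -0.91073595 -16.17821474   9.90706611] yaw tool -0.023506729110545917
```

The arm was still settling when that picture was taken. I'll redo it now that it's at rest, using sub-pixel corners.

```bash
cat > seat.py <<'E'
from h import *
from scipy.optimize import least_squares
from scipy.spatial.transform import Rotation as Ro
P=np.array([[-65,-50,60],[-65,50,60],[65,50,60],[65,-50,60]])/1e3
s=observe();m=camera_model('wrist');g=capture('wrist')
g=cv2.cvtColor(g,cv2.COLOR_RGB2GRAY)
i=proj(m,place([.5469,-.174,-.0496],P)).astype(np.float32)
px=cv2.cornerSubPix(g,i.reshape(-1,1,2).copy(),(4,4),(-1,-1),(3,30,.01)).reshape(-1,2)
print((px-i).round(1).tolist())
r=least_squares(lambda p:(proj(m,place(p,P))-px).ravel(),[.547,-.175,-.05],loss='soft_l1');print(r.x,r.fun.round(1))
w,x,y,z=s['tool_rot'];T=Ro.from_quat([x,y,z,w]).as_matrix();print(s['tcp_pos'])
print(T.T@(np.array([r.x[0],r.x[1],.1026+.04])-s['tcp_pos'])*100,'yaw tool',np.arctan2(-T[1,0],-T[0,0]))
cv2.imwrite('pics/s.png',g)
E
python3 seat.py
```

```text
[[0.10000000149011612, -1.399999976158142], [-0.6000000238418579, -1.2000000476837158], [-0.5, -1.399999976158142], [-0.8999999761581421, -1.2000000476837158]]
[ 0.54564768 -0.17423935 -0.05158976] [-0.6 -0.2  0.3 -0.1 -0.   0.4  0.2  0. ]
[ 0.54257043 -0.0067995   0.24174966]
[ -0.71030314 -16.73645656   9.90700622] yaw tool -0.023506729110545917
```

```bash
python3 -m handwheel '[[1,[0,-1,0],[0,0,0]],[1,[0,-2,0],[0,0,0]],[1,[0,-3,0],[0,0,0]],[1,[-0.7,-3,0],[0,0,0]],[1,[0,-3,0],[0,0,0]],[1,[0,-2.5,0],[0,0,0]],[1,[0,-1.5,0],[0,0,0]],[1,[0,-0.74,0],[0,0,0.028]],[1,[0,0,0],[0,0,0]],[1,[0,0,0],[0,0,0]]]'; python3 -m handwheel '[[1,[0,0,1],[0,0,0]],[1,[0,0,1.5],[0,0,0]],[1,[0,0,2],[0,0,0]],[1,[0,0,2],[0,0,0]],[1,[0,0,2],[0,0,0]],[1,[0,0,1],[0,0,0]],[1,[0,0,0.5],[0,0,0]],[1,[0,0,0],[0,0,0]],[1,[0,0,0],[0,0,0]],[1,[0,0,0],[0,0,0]]]'
python3 - <<'E'
from h import *
s=observe();print(s['q'],s['tcp_pos'],s['tool_rot'])
a=capture('side')[180:420,180:460];b=capture('scene')[80:320,80:360]
cv2.imwrite('pics/a3.png',cv2.resize(np.hstack([a,b])[:,:,::-1],None,fx=1.42,fy=1.42))
E
```

```text
time: 8.75
tcp_pos: [0.5462, -0.1735, 0.2423]
tool_rot: [0.0, 0.025, 1.0, 0.0]
wrist_force: [-0.4, 1.2, -6.3]
width: 0.0222
gripper_force: 60.2
time: 9.75
tcp_pos: [0.5464, -0.1749, 0.1431]
tool_rot: [0.001, 0.026, 1.0, -0.0]
wrist_force: [-0.3, 0.8, -5.6]
width: 0.0226
gripper_force: 60.0
[ 0.44355318  0.56540286 -0.33241053  1.80638608  0.24431919  0.8087856
  1.50865435] [ 0.5464041  -0.1749285   0.14306904] [ 5.92275877e-04  2.59146469e-02  9.99663970e-01 -1.67058019e-04]
```

View pics/a3.png

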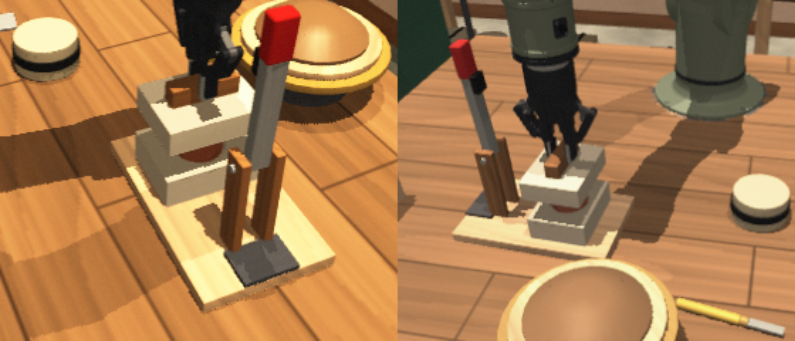

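The views show the lid held level and in line over the lower half, with the clamp clear. Next I lower it.

```bash
python3 -m handwheel '[[1,[0,0,0.6],[0,0,0]],[1,[0,0,0.8],[0,0,0]],[1,[0,0,0.8],[0,0,0]],[1,[0,0,0.6],[0,0,0]],[1,[0,0,0.4],[0,0,0]],[1,[0,0,0.3],[0,0,0]],[1,[0,0,0.2],[0,0,0]],[1,[0,0,0.1],[0,0,0]],[1,[0,0,0],[0,0,0]],[1,[0,0,0],[0,0,0]]]'; python3 -m handwheel '[[1,[0,0,0.05],[0,0,0]],[1,[0,0,0.05],[0,0,0]],[1,[0,0,0.05],[0,0,0]],[1,[0,0,0.05],[0,0,0]],[1,[0,0,0.05],[0,0,0]],[1,[0,0,0],[0,0,0]],[1,[0,0,0],[0,0,0]],[1,[0,0,0],[0,0,0]],[1,[0,0,0],[0,0,0]],[1,[0,0,0],[0,0,0]]]'
```

```text
time: 10.85
tcp_pos: [0.5461, -0.1749, 0.1045]
tool_rot: [0.0, 0.026, 1.0, -0.0]
wrist_force: [-0.2, -0.9, -5.2]
width: 0.023
gripper_force: 60.2
time: 11.85
tcp_pos: [0.546, -0.1749, 0.1026]
tool_rot: [0.0, 0.026, 1.0, -0.0]
wrist_force: [-6.5, 2.3, 12.1]
width: 0.0227
gripper_force: 62.5
```

Contact: wrist force went from -5 to +12 N. I release and rise.

```bash
python3 -m handwheel '[[1,[0,0,-0.03],[0,0,0]],[1,[0,0,0],[0,0,0]],[0.2,[0,0,0],[0,0,0]],[0,[0,0,0],[0,0,0]],[-0.4,[0,0,0],[0,0,0]],[-0.8,[0,0,0],[0,0,0]],[-1,[0,0,0],[0,0,0]],[-1,[0,0,0],[0,0,0]],[-1,[0,0,0],[0,0,0]],[-1,[0,0,0],[0,0,0]]]'; python3 -m handwheel '[[-1,[0,0,-1],[0,0,0]],[-1,[0,0,-2],[0,0,0]],[-1,[0,0,-3],[0,0,0]],[-1,[0,0,-4],[0,0,0]],[-1,[0,0,-4],[0,0,0]],[-1,[0,0,-4],[0,0,0]],[-1,[0,0,-2],[0,0,0]],[-1,[0,0,-1],[0,0,0]],[-1,[0,0,0],[0,0,0]],[-1,[0,0,0],[0,0,0]]]'
python3 - <<'E'
from h import *
s=observe();print(s['q'],s['tcp_pos'],s['tool_rot'])
v=view('wrist',('lid','clamp_tip'));m=v['m']
p,f=fit([v],'lid',LID,(.546,-.174,-.05),z=.06);print(p,f)
o=v['im'][:,:,::-1].copy()
for B in LID: cv2.polylines(o,[cv2.convexHull(proj(m,place(p,B[1::2],.06)).astype(np.float32)).astype(np.int32)],True,(255,0,0),1)
cv2.polylines(o,[cv2.convexHull(proj(m,place([.5456,-.1742,-.0516],STAND[1][1::2])).astype(np.float32)).astype(np.int32)],True,(0,0,255),1)
cv2.imwrite('pics/w4.png',o)
# clamp angle from scene+side outline
cl=[box(-13,13,0,140,-8,8),box(-15,15,140,195,-10,10),box(-13,13,115,145,-18,-8)]
from scipy.optimize import minimize_scalar
vs=[view(c,('clamp_tip',)) for c in('scene','side')]
def bx(a):
    c,s_=np.cos(a),np.sin(a);return [B@np.array([[1,0,0],[0,c,s_],[0,-s_,c]])+[0,-.13,.14] for B in cl]
for a in np.arange(1.2,1.81,.1):
    print(round(a,1),[round(float(np.abs(render(w['m'],(.5456,-.1742,-.0516),bx(a))-w['clamp_tip']).sum()/w['clamp_tip'].sum()),3) for w in vs])
E
```

```text
time: 12.85
tcp_pos: [0.546, -0.1749, 0.1021]
tool_rot: [0.0, 0.026, 1.0, -0.0]
wrist_force: [0.2, 0.3, 0.1]
width: 0.0854
gripper_force: 0.0
time: 13.85
tcp_pos: [0.5456, -0.1748, 0.3111]
tool_rot: [-0.001, 0.026, 1.0, 0.0]
wrist_force: [-0.7, 0.4, -0.1]
width: 0.0854
gripper_force: 0.0
[ 0.47969548  0.38329356 -0.37375379  1.62530849  0.14913205  1.16263922
  1.5901678 ] [ 0.54555608 -0.17476114  0.3110832 ] [-6.77401998e-04  2.58544509e-02  9.99665476e-01  1.57156579e-04]
wrist lid 0.72 11844
wrist clamp_tip 0.56 8797
[ 0.54592697 -0.17595962 -0.04999433] 0.03867897040612935
scene clamp_tip 0.88 1044
side clamp_tip 0.68 2551
1.2 [1.807, 1.525]
1.3 [1.774, 1.311]
1.4 [1.522, 1.005]
1.5 [0.98, 0.639]
1.6 [0.359, 0.219]
1.7 [0.453, 0.337]
1.8 [1.012, 0.794]
```

View pics/w4.png

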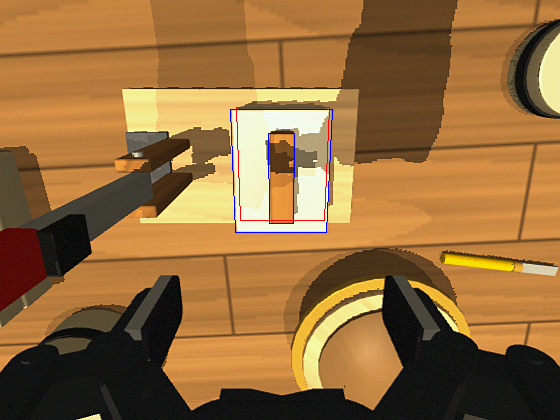

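The lid sits flush: it fits at (0.546, -0.176, yaw -0.050) against the seat at (0.5456, -0.174, -0.052). The clamp is at about 1.63 rad, grip at the left (30,270). I'll go over and behind the grip with the fingers shut.

```bash
python3 -m handwheel '[[1,[0,0,-2],[0,0,0]],[1,[0,0,-3],[0,0,0]],[1,[0,0,-3],[0,0,0]],[1,[0,-2,-1],[0,0,0]],[1,[0,-3.5,0],[0,0,0]],[1,[0,-3.5,0],[0,0,0]],[1,[0,-3.5,0],[0,0,0]],[1,[0,-3.5,0],[0,0,0]],[1,[0,-2.5,0],[0,0,0]],[1,[0,0,0],[0,0,0]]]' 60; python3 -m handwheel '[[1,[0,0,0],[0,0,0]],[1,[0,0,1],[0,0,0]],[1,[0,0,2],[0,0,0]],[1,[0,0,2],[0,0,0]],[1,[0,0,2],[0,0,0]],[1,[0,0,1.5],[0,0,0]],[1,[0,0,1],[0,0,0]],[1,[0,0,0],[0,0,0]],[1,[0,0,0],[0,0,0]],[1,[0,0,0],[0,0,0]]]'
python3 - <<'E'
from h import *
s=observe();print(s['q'],s['tcp_pos'])
a=capture('side')[130:370,200:480];b=capture('scene')[60:300,60:340]
cv2.imwrite('pics/a5.png',cv2.resize(np.hstack([a,b])[:,:,::-1],None,fx=1.42,fy=1.42))
E
```

```text
time: 15.2
tcp_pos: [0.5352, -0.3633, 0.401]
tool_rot: [-0.001, 0.028, 1.0, -0.0]
wrist_force: [0.8, 0.5, -0.2]
width: -0.0001
gripper_force: 0.0
time: 16.2
tcp_pos: [0.5368, -0.3596, 0.308]
tool_rot: [0.001, 0.026, 1.0, -0.0]
wrist_force: [-0.8, 0.0, -0.4]
width: -0.0002
gripper_force: 0.0
[ 0.69323065  0.50531909 -0.30159983  1.4343666   0.15362947  1.22377702
  1.8941963 ] [ 0.53677168 -0.35956089  0.30796613]
```

View pics/a5.png

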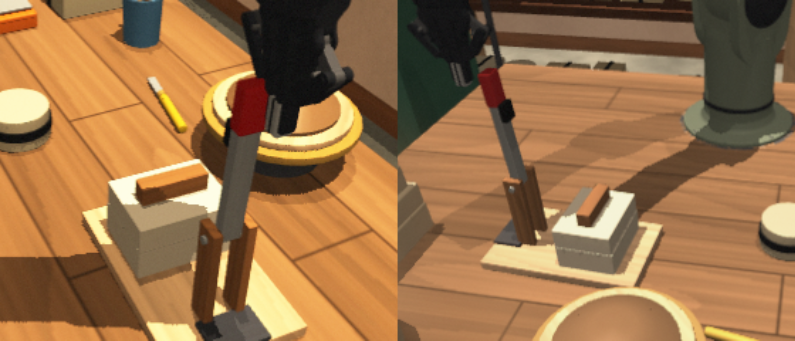

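The views show the lid seated, the shut fingers just behind the red grip, and nothing else disturbed. I start the push.

```bash
python3 -m handwheel '[[1,[0,0.8,0.3],[0,0,0]],[1,[0,0.7,0],[0,0,0]],[1,[0,0.5,0],[0,0,0]],[1,[0,0.6,0],[0,0,0]],[1,[0,0.6,0],[0,0,0]],[1,[0,0.6,0],[0,0,0]],[1,[0,0.7,0],[0,0,0]],[1,[0,0.7,0],[0,0,0]],[1,[0,0.7,0],[0,0,0]],[1,[0,0,0],[0,0,0]]]'
```

```text
time: 17.3
tcp_pos: [0.5397, -0.2993, 0.3041]
tool_rot: [-0.0, 0.025, 1.0, 0.0]
wrist_force: [-0.5, -0.4, -0.4]
width: 0.0
gripper_force: 0.0
```

```bash
cat > ang.py <<'E'
from h import *
cl=[box(-13,13,0,140,-8,8),box(-15,15,140,195,-10,10),box(-13,13,115,145,-18,-8)]
def bx(a):
    c,s_=np.cos(a),np.sin(a);return [B@np.array([[1,0,0],[0,c,s_],[0,-s_,c]])+[0,-.13,.14] for B in cl]
s=observe();print(s['time'],s['tcp_pos'],s['wrist_force'])
for w in [view(c,('clamp_tip',)) for c in('scene','side')]:
    if w['clamp_tip'] is None: continue
    A=np.arange(-.1,1.8,.02);e=[np.abs(render(w['m'],(.5456,-.1742,-.0516),bx(a))-w['clamp_tip']).sum()/w['clamp_tip'].sum() for a in A]
    print('angle',A[np.argmin(e)].round(2),min(e).round(2))
E
python3 ang.py
```

```text
17.3 [ 0.53968016 -0.29934975  0.30410796] [-0.52421745 -0.40095624 -0.36483   ]
scene clamp_tip 0.79 927
side clamp_tip 0.59 2333
angle 1.42 0.33
angle 1.42 0.33
```

```bash
python3 -m handwheel '[[1,[0,0.8,0.1],[0,0,0]],[1,[0,0.8,0.15],[0,0,0]],[1,[0,0.8,0.2],[0,0,0]],[1,[0,0.8,0.25],[0,0,0]],[1,[0,1,0.4],[0,0,0]],[1,[0,1,0.45],[0,0,0]],[1,[0,1,0.5],[0,0,0]],[1,[0,0.9,0.55],[0,0,0]],[1,[0,0.9,0.65],[0,0,0]],[1,[0,0.9,0.7],[0,0,0]]]'; python3 ang.py
```

```text
time: 18.5
tcp_pos: [0.5441, -0.211, 0.264]
tool_rot: [-0.0, 0.026, 1.0, 0.0]
wrist_force: [1.2, -0.3, 1.2]
width: -0.0002
gripper_force: 0.5
18.5 [ 0.54408881 -0.2110247   0.26397797] [ 1.21344724 -0.26857191  1.18722033]
scene clamp_tip 0.59 620
side clamp_tip 0.96 2342
angle 0.84 0.27
angle 0.84 0.28
```

Tracking well, so I continue down.

```bash
python3 -m handwheel '[[1,[0,0.6,0.55],[0,0,0]],[1,[0,0.6,0.6],[0,0,0]],[1,[0,0.6,0.65],[0,0,0]],[1,[0,0.5,0.65],[0,0,0]],[1,[0,0.6,0.9],[0,0,0]],[1,[0,0.6,0.95],[0,0,0]],[1,[0,0.5,0.95],[0,0,0]],[1,[0,0.4,1],[0,0,0]],[1,[0,0.4,1],[0,0,0]],[1,[0,0.4,1],[0,0,0]]]'; python3 -m handwheel '[[1,[0,0.1,0.7],[0,0,0]],[1,[0,0.1,0.6],[0,0,0]],[1,[0,0.1,0.5],[0,0,0]],[1,[0,0.1,0.4],[0,0,0]],[1,[0,0.1,0.3],[0,0,0]],[1,[0,0,0.2],[0,0,0]],[1,[0,0,0.1],[0,0,0]],[1,[0,0,0.1],[0,0,0]],[1,[0,0,0],[0,0,0]],[1,[0,0,0],[0,0,0]]]'; python3 ang.py
```

```text
time: 19.7
tcp_pos: [0.5467, -0.1597, 0.1812]
tool_rot: [-0.0, 0.026, 1.0, -0.0]
wrist_force: [0.3, 0.6, 0.5]
width: -0.0003
gripper_force: 0.1
time: 20.7
tcp_pos: [0.5471, -0.1549, 0.1532]
tool_rot: [0.0, 0.026, 1.0, -0.0]
wrist_force: [0.3, 1.3, -0.4]
width: -0.0002
gripper_force: 0.0
20.7 [ 0.54708433 -0.15493115  0.15318857] [ 0.285866    1.30113861 -0.36549376]
scene clamp_tip 0.77 934
side clamp_tip 0.93 1536
angle 0.02 0.28
angle 0.0 0.35
```

```bash
python3 -m handwheel '[[1,[0,0,0.1],[0,0,0]],[1,[0,0,0.1],[0,0,0]],[1,[0,0,0.1],[0,0,0]],[1,[0,0,0.05],[0,0,0]],[1,[0,0,0],[0,0,0]],[1,[0,0,0],[0,0,0]],[1,[0,0,0],[0,0,0]],[1,[0,0,0],[0,0,0]],[1,[0,0,0],[0,0,0]],[1,[0,0,0],[0,0,0]]]'
```

```text
time: 21.9
tcp_pos: [0.547, -0.1549, 0.1501]
tool_rot: [0.0, 0.026, 1.0, -0.0]
wrist_force: [-4.1, 0.8, 11.3]
width: 0.0003
gripper_force: 5.3
```

The pad bears on the batten: 11 N at z = 0.150, as predicted for an angle of 0. I retreat straight up and check.

```bash
python3 -m handwheel '[[1,[0,0,-0.3],[0,0,0]],[1,[0,0,-0.5],[0,0,0]],[1,[0,0,-1],[0,0,0]],[1,[0,0,-2],[0,0,0]],[1,[0,0,-3],[0,0,0]],[1,[0,0,-3],[0,0,0]],[1,[0,0,-3],[0,0,0]],[1,[0,0,-2],[0,0,0]],[1,[0,0,0],[0,0,0]],[1,[0,0,0],[0,0,0]]]'; python3 ang.py
python3 - <<'E'
from h import *
vs=[view(c,('lid',),('clamp_tip',)) for c in('wrist','scene','side')]
for v in vs:
    if v['lid'] is not None: print(v['c'],fit([v],'lid',LID,(.546,-.175,-.05),z=.06))
for t in('round_mould','knife','scraper'):
    for v in vs[1:]:
        m=v['m']
        for d in recognise(t,v['c'])[:1]: print(t,v['c'],(np.array(m['R']).T@(np.array(d['position'])-m['t'])).round(3))
E
```

```text
time: 22.9
tcp_pos: [0.547, -0.1549, 0.298]
tool_rot: [0.0, 0.026, 1.0, -0.0]
wrist_force: [-0.3, 0.3, -0.5]
width: 0.0002
gripper_force: 0.0
22.9 [ 0.54697335 -0.15489287  0.29801486] [-0.25857638  0.31605308 -0.48053703]
scene clamp_tip 0.57 909
side clamp_tip 0.85 1663
angle 0.02 0.31
angle 0.0 0.25
wrist lid 0.71 9212
wrist clamp_tip 0.67 7551
scene lid 0.88 1794
scene clamp_tip 0.9 942
side lid 0.69 2810
side clamp_tip 0.84 1641
wrist (array([ 0.5466182 , -0.17588303, -0.04522732]), np.float64(0.056735460141503394))
scene (array([ 0.54321612, -0.17770472, -0.03990903]), np.float64(0.030231490589546856))
side (array([ 0.54871229, -0.17017212, -0.01994   ]), np.float64(0.11944456074244644))
round_mould scene [0.486 0.153 0.057]
round_mould side [0.452 0.124 0.058]
knife scene [0.715 0.122 0.016]
knife side [0.707 0.108 0.013]
scraper scene [0.412 0.295 0.006]
scraper side [0.407 0.297 0.007]
```

The lid hasn't moved, the clamp is down and the bystanders are where they were.

```bash
python3 -c "
from workcell import *
print(hand_in())"
```

```text
the job is handed in; nothing more can be done
None
```

I set the upper mould half on the lower half, about 2 mm off centre, swung the clamp down until its pad rested on the batten, and handed the job in at about 24 s of the 54 s allowed; the hand-in gave no verdict.

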